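# Set the bevel blade to the corner plate and lay a tube to its angle

## Task

Take over the angle of the steel corner plate that is screwed to the plywood bevel board: swing the hinged blade by its post until its side lies against the plate's long straight edge (the tight pivot then holds the setting). Then stand the longer of the two rectangular aluminium tubes on the board, close up against the blade's other side, between the pivot and the post and parallel to the blade, and let go; do not disturb the shorter tube.

Things in the scene. Friction and masses are not known exactly. Their poses are not given: they have to be found in the camera images.
- blade_post (a point): Dark round post, 16 mm thick, on the bevel's flat steel blade (24 wide, 5 thick, 180 long; top 16 mm above the bench). Point on its axis, 41 mm above the bench; post top 62 mm. x: along the blade, outward from its pivot (brass screw head, 150 mm back along -x); y: blade's left; z up; turns with the blade. Tight pivot: about 2 N at the post, stays where left. Starts left of the plate.
- plate_edge (a point): Mid of the long straight edge (120 mm), top side, of the dark flat L-shaped corner plate, 6 mm thick, fixed on the 10 mm thick plywood board right of the blade. x: along the edge, away from the pivot; y: left, towards the blade; z up. The edge's line passes 12 mm right of the pivot, so the blade's right side meets it full length, and stops, when both x axes are parallel.
- tube_long_center (a point): Centre of the longer aluminium tube: rectangular hollow section, 100 long, 35 wide, 60 mm tall as it stands, about 150 g, loose on the bench (centre 30 mm above what it stands on). x: along the tube; y: across its 35 mm width; z up. Gripped across the width at centre height, fingertips pass over blade and plate when it stands on the board (board top 10 mm above the bench).
- tube_short_center (a point): Centre of the shorter tube, to be left alone: same 35 x 60 mm section, only 60 mm long, standing on the bench. x: along the tube; z up.

How it is judged:
On the way:
1. the blade is set parallel to the plate's long edge, within 10 degrees (angle between the x axis of blade_post and the x axis of plate_edge, either way round below 0.175 rad), for 0.2 s.
At the end, for the whole second after the job is handed in: Blade parallel to the plate's long edge within 10 degrees; longer tube upright on the board, within 10 degrees of parallel to the blade, on the side away from the plate with a gap of at most 15 mm, its centre 40 to 120 mm nearer the pivot than the post (angle between the x axis of blade_post and the x axis of plate_edge, either way round below 0.175 rad and angle between the x axis of tube_long_center and the x axis of blade_post, either way round below 0.175 rad and x of tube_long_center in the frame of blade_post between -0.12 and -0.04 m and y of tube_long_center in the frame of blade_post between 0.022 and 0.045 m and height (world z) of tube_long_center between 0.035 and 0.045 m and angle between tube_long_center's own z axis and vertical below 0.1 rad); the robot touches nothing.
It fails at once if the shorter tube is shifted by more than 30 mm (distance of tube_short_center from where it was at the start of the episode above 0.03 m).
It also fails if it takes over 48 s, if anything falls off the work surface, if the arm or the gripper's body presses on something with over 40 N, if the wrist force passes 120 N, or if a joint passes its speed limit or range.

## Robot

A 6-joint arm with a two-finger parallel gripper is mounted at the origin on a cart in front of the work surface, level with it; the furniture and walls round the work are solid. World frame = base frame: x ahead of the robot, y to its left, z up, the work surface at z = 0. Lengths are in m, angles in rad, forces in N, time in s.
With the tool pointing down it reaches from about 0.275 to 0.825 m from the base axis. Payload 5.2 kg.
Tool frame: the origin (TCP) lies where the fingers leave the gripper's body, on its centre line; the fingertips stand 84 mm ahead of it and the grasp point (between the pads) lies 65 mm ahead of it; z points along the fingers, y is the line along which they close (so a half turn about z gives the same grasp; the last joint's range is limited). The gripper opens to 93 mm and grips with 3 to 60 N. Pads are 15 mm wide; open, the fingers measure 128 mm over their backs; the gripper's body (75 mm by 188 mm) begins 65 mm behind the grasp point.
Start: joints at [-1.309, 0.259, 1.535, -0, 1.348, -0.203], TCP at [0.247, -0.492, 0.303] pointing down, gripper open.
Joint ranges: [-3.14, 3.14], [-0.91, 2.08], [0.19, 2.58], [-1.22, 4.36], [0.22, 2.71], [-3.12, 3.12]. Speed limits (rad/s): [2.57, 2.57, 3.14, 3.14, 3.14, 3.14].

## Interface

Orientations are given as a rotation vector (axis times angle).
In Python, from bench import readout, vision, job gives the robot as it stands. The module is installed in compiled form; this text tells all that it offers.
- The arm moves only by the tool jog_arm, never from a script. Its argument "commands" is a list of rows, each an object of numbers: "x", "y", "z": the shift along the tool's x, y, z in cm; "rx", "ry", "rz": the turn, a rotation vector about the tool's x, y, z in rad; "gripper": the closure, from 0 (fully open) to 1 (shut). A call has 1 to 10 rows; each row is the pose to reach, as a shift and turn from the pose commanded when the call began, along the tool's axes at that moment; what a row does not reach only later rows make up. A row lasts 1/10 s, in which the tool goes at most 50 mm and 8.59 degrees, less where a joint would pass 70% of its speed; a pose out of reach is approached as far as the arm can. A call with a gripper value outside its range is refused whole. The fingers move at their own pace and stop on an object; "squeeze" is the grip in N (left out, the last holds). Time passes only in rows, so rows that repeat a pose let the fingers close. It gives the time, the measured TCP pose, the force, the opening and the grip force at its end, in the units of the state.
- readout.get_obs(): the state, without advancing time (a new reading comes with each control period).
- vision.read_camera(name): name is "scene" or "top"; returns the picture (480x640x3 uint8, red, green, blue); there is no depth.
- vision.camera_info(name): a dict with "intrinsics" (3x3 intrinsics, pixels), "k1" (the pictures are not rectified: a ray, as slopes to the right and down, at radius r is drawn at 1 + k1 r^2 times it, then the intrinsics apply), "extrinsics" (4x4, takes a point from world to camera coordinates). Camera axes: x right, y down, z forward; pixel columns grow to the right and rows downward; lengths in m; the calibration is good to about 2 mm. A picture is of the moment at which its call begins. camera_info takes no time and is no camera call.
- job.sign_off(): hands the job in; it is judged then, once.
The state is a dict: "clock": time; "joint_pos": joint angles; "joint_vel": joint speeds; "effort": joint torques, N m; "eef_pos": TCP position; "orientation": TCP orientation; "force": force on the tool from outside, world axes, zero at the start; "torque": the same for the moment, N m; "width": finger opening in m; "grasp_force": force on a finger pad.
Only numpy, scipy, OpenCV 4.12 (cv2) and the standard library are available. Lean on these libraries where they do the work, as an engineer would, in place of code of your own. Each camera call takes 0.05 s, during which the arm holds its last target. There are 200 camera calls.

## Working session

There is one attempt and no reset: what is moved stays moved. The work goes in short steps, Python scripts to look and compute and a tool call to move; the robot and the scene stay as the last step left them, time stands still between calls to the robot, and variables do not carry over. Pictures are saved under pics/ and viewed, at most 10 in all, crops included, and the job is handed in when it is done.

Besides the shell and the picture viewer there is one more tool, called after "Call:" as name(argument=value, ...), one argument or row to a line, values as JSON. jog_arm: Moves the arm, as the interface text tells. Its arguments: {"type":"object","properties":{"commands":{"type":"array","items":{"type":"object","properties":{"x":{"type":"number"},"y":{"type":"number"},"z":{"type":"number"},"rx":{"type":"number"},"ry":{"type":"number"},"rz":{"type":"number"},"gripper":{"type":"number"}}}},"squeeze":{"type":"number"}},"required":["commands"]}

```bash
mkdir -p pics; cat > h.py <<'E'
import numpy as np, cv2
from bench import readout, vision, job
from scipy.spatial.transform import Rotation as R
def snap(n,f):
    im=vision.read_camera(n); cv2.imwrite('pics/'+f,im[:,:,::-1]); return im
def ray(n,u,v):
    c=vision.camera_info(n);K=np.array(c['intrinsics']);E=np.array(c['extrinsics']);k=c['k1']
    d=np.linalg.solve(K,[u,v,1.])[:2]; s=d.copy()
    for _ in range(30): s=d/(1+k*(s@s))
    return -E[:3,:3].T@E[:3,3], E[:3,:3].T@np.r_[s,1]
def px2w(n,u,v,z):
    o,d=ray(n,u,v); return o+d*(z-o[2])/d[2]
def w2px(n,p):
    c=vision.camera_info(n);K=np.array(c['intrinsics']);E=np.array(c['extrinsics'])
    q=E[:3,:3]@p+E[:3,3]; s=q[:2]/q[2]; s=s*(1+c['k1']*(s@s)); return (K@np.r_[s,1])[:2]
def tool(p):  # world point -> tool-frame shift in cm from current TCP
    o=readout.get_obs(); return R.from_rotvec(o['orientation']).inv().apply(np.array(p)-o['eef_pos'])*100
E
python3 - <<'E'
from h import *
snap('top','t1.png');snap('scene','s1.png');o=readout.get_obs()
print({k:np.round(v,3) for k,v in o.items()}); print(R.from_rotvec(o['orientation']).as_matrix().round(3))
for n in('top','scene'): print(np.round(ray(n,320,240),3))
E
```

```text
{'clock': np.float64(0.1), 'joint_pos': array([-1.309,  0.259,  1.536,  0.   ,  1.348, -0.203]), 'joint_vel': array([-0.001, -0.001, -0.002,  0.   ,  0.001,  0.002]), 'effort': array([ 2.0000e-03, -4.3821e+01, -2.8464e+01,  7.2000e-02,  3.6000e-02,
       -0.0000e+00]), 'eef_pos': array([ 0.246, -0.491,  0.302]), 'orientation': array([-3.056, -0.723,  0.   ]), 'force': array([ 0.535,  0.525, -0.957]), 'torque': array([-0.004,  0.05 ,  0.019]), 'grasp_force': np.float64(0.0), 'width': np.float64(0.093)}
[[ 0.894  0.448 -0.   ]
 [ 0.448 -0.894  0.002]
 [ 0.    -0.002 -1.   ]]
[[ 0.442  0.236  0.922]
 [ 0.105  0.021 -0.995]]
[[ 0.236  0.799  0.641]
 [ 0.379 -0.66  -0.649]]
```

View pics/t1.png

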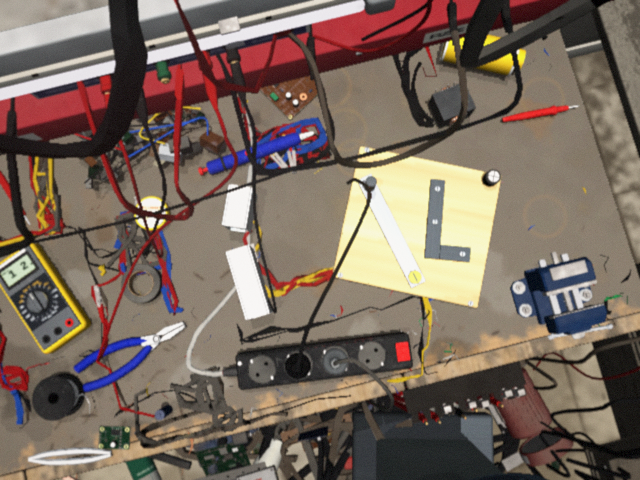

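View pics/s1.png

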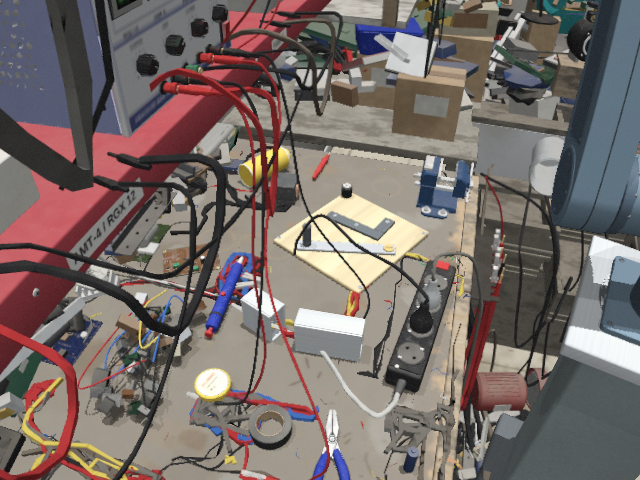

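The top view shows the pivot near (415,278) and the post top near (370,184). The plate's long edge runs from about (432,180) to (428,258). The long tube is near (248,282), the short one near (237,208). I'll zoom in for finer pixel positions.

```bash
python3 - <<'E'
import cv2
im=cv2.imread('pics/t1.png')[140:330,210:510]
cv2.imwrite('pics/t1c.png',cv2.resize(im,(780,494),interpolation=cv2.INTER_CUBIC))
E
```

```text
(no output)
```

View pics/t1c.png

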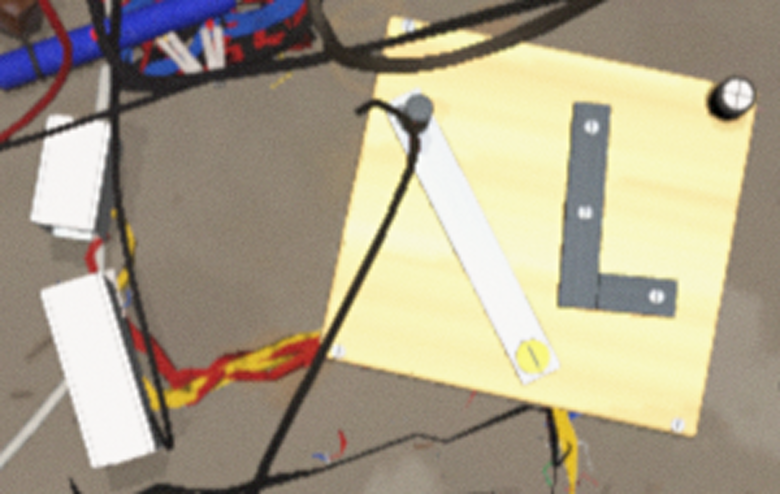

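The crop is 2.6x, with its origin at (210,140). It shows:
- **Blade:** post top at (419,107), pivot at (533,357).
- **Plate:** the edge runs (574,103) to (559,305).
- **Long tube:** top corners at (42,292), (105,272), (155,452) and (93,468).

```bash
python3 - <<'E'
from h import *
f=lambda x,y,z: px2w('top',210+x/2.6,140+y/2.6,z)
piv=f(533,357,.016);post=f(419,107,.062);e1=f(574,103,.016);e2=f(559,305,.016)
T=np.array([f(*c,.06) for c in((42,292),(105,272),(155,452),(93,468))])
S=np.array([f(*c,.06) for c in((50,115),(110,122),(92,236),(33,222))])
print('piv',piv,'post',post,np.linalg.norm((post-piv)[:2]));print('e',e1,e2,np.linalg.norm(e1-e2))
print('T',T.round(3),T.mean(0));print('S',S.round(3))
a=lambda d:np.degrees(np.arctan2(d[1],d[0]))
print(a(post-piv),a(e1-e2),a(T[0]-T[3]),a(T[1]-T[2]))
d=(e1-e2)[:2];d/=np.linalg.norm(d);n=np.array([-d[1],d[0]]);print('piv off',n@(piv-e1)[:2])
print('corner board',[f(*c,.01).round(3) for c in((390,18),(755,100),(693,435),(325,357))], 'knob',f(738,95,.04))
for n in('top','scene'):
  for u in((0,0),(639,0),(639,479),(0,479)): print(n,u,px2w(n,*u,0).round(2))
E
```

```text
piv [0.48438209 0.11517611 0.016     ] post [0.61836628 0.18316517 0.062     ] 0.15024737635438212
e [0.63121021 0.09082222 0.016     ] [0.51408951 0.10028656 0.016     ] 0.11750248289262874
T [[0.514 0.388 0.06 ]
 [0.525 0.354 0.06 ]
 [0.429 0.324 0.06 ]
 [0.42  0.357 0.06 ]] [0.47175643 0.35545649 0.06      ]
S [[0.612 0.387 0.06 ]
 [0.608 0.353 0.06 ]
 [0.545 0.361 0.06 ]
 [0.552 0.394 0.06 ]]
26.905100173555535 -4.619940603224589 18.100032964498112 17.16200221875544
piv off 0.012448369849263783
corner board [array([0.682, 0.197, 0.01 ]), array([ 0.635, -0.015,  0.01 ]), array([0.442, 0.024, 0.01 ]), array([0.483, 0.233, 0.01 ])] knob [0.63184666 0.00267762 0.04      ]
top (0, 0) [0.92 0.78 0.  ]
top (639, 0) [ 0.93 -0.24  0.  ]
top (639, 479) [ 0.2  -0.21  0.  ]
top (0, 479) [0.18 0.72 0.  ]
scene (0, 0) [ 2.9  -0.62  0.  ]
scene (639, 0) [ 0.16 -2.39  0.  ]
scene (639, 479) [0.   0.35 0.  ]
scene (0, 479) [0.73 0.78 0.  ]
```

```bash
python3 - <<'E'
from h import *
for p in((348,180),(369,195),(352,240),(330,290),(340,158),(400,155),(460,120)):
  print(p,[(z,*w2px('scene',px2w('top',*p,z)).round()) for z in(0,.03,.06,.12,.2,.3)])
im=cv2.imread('pics/s1.png')[130:400,170:490]
cv2.imwrite('pics/s1c.png',cv2.resize(im,(711,600),interpolation=cv2.INTER_CUBIC))
print(tool([.618,.183,.25]))
E
```

```text
(348, 180) [(0, np.float64(291.0), np.float64(257.0)), (0.03, np.float64(293.0), np.float64(246.0)), (0.06, np.float64(296.0), np.float64(234.0)), (0.12, np.float64(301.0), np.float64(209.0)), (0.2, np.float64(308.0), np.float64(172.0)), (0.3, np.float64(320.0), np.float64(117.0))]
(369, 195) [(0, np.float64(311.0), np.float64(251.0)), (0.03, np.float64(313.0), np.float64(240.0)), (0.06, np.float64(315.0), np.float64(229.0)), (0.12, np.float64(320.0), np.float64(204.0)), (0.2, np.float64(327.0), np.float64(168.0)), (0.3, np.float64(337.0), np.float64(114.0))]
(352, 240) [(0, np.float64(337.0), np.float64(273.0)), (0.03, np.float64(339.0), np.float64(261.0)), (0.06, np.float64(341.0), np.float64(249.0)), (0.12, np.float64(345.0), np.float64(223.0)), (0.2, np.float64(352.0), np.float64(184.0)), (0.3, np.float64(361.0), np.float64(127.0))]
(330, 290) [(0, np.float64(367.0), np.float64(300.0)), (0.03, np.float64(369.0), np.float64(288.0)), (0.06, np.float64(371.0), np.float64(275.0)), (0.12, np.float64(374.0), np.float64(247.0)), (0.2, np.float64(380.0), np.float64(205.0)), (0.3, np.floa
[... 219 characters left out ...]
.0)), (0.2, np.float64(290.0), np.float64(170.0)), (0.3, np.float64(303.0), np.float64(115.0))]
(400, 155) [(0, np.float64(296.0), np.float64(226.0)), (0.03, np.float64(298.0), np.float64(216.0)), (0.06, np.float64(300.0), np.float64(206.0)), (0.12, np.float64(305.0), np.float64(183.0)), (0.2, np.float64(312.0), np.float64(149.0)), (0.3, np.float64(323.0), np.float64(98.0))]
(460, 120) [(0, np.float64(297.0), np.float64(194.0)), (0.03, np.float64(299.0), np.float64(185.0)), (0.06, np.float64(301.0), np.float64(175.0)), (0.12, np.float64(305.0), np.float64(155.0)), (0.2, np.float64(312.0), np.float64(124.0)), (0.3, np.float64(322.0), np.float64(79.0))]
[ 63.43502619 -43.61430249   5.29382316]
```

View pics/s1c.png

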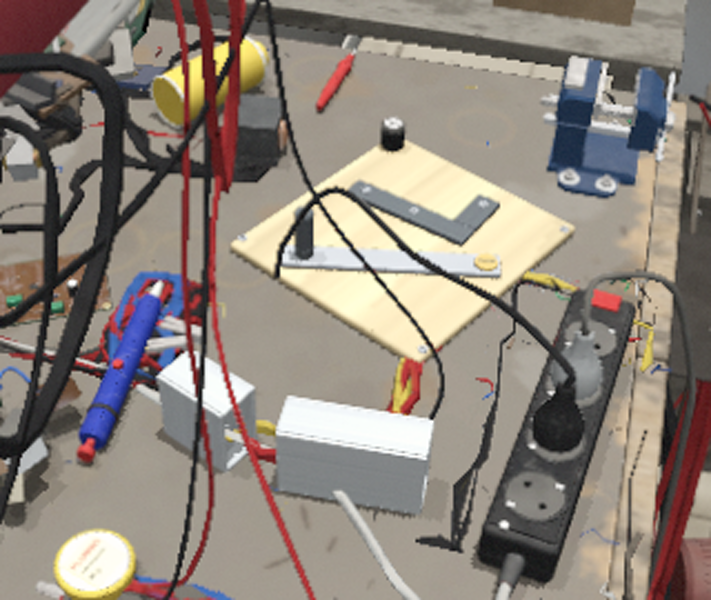

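The scene crop shows that the cable near the post is a thin arc about 0.1 m high, so I'll approach while watching the force. The tool's yaw already matches the blade's (about 27°).

Call:
jog_arm(
  commands=[
    {"x": 63.4,"y": -43.6,"z": 3,"gripper": 0.2},
    {"x": 63.4,"y": -43.6,"z": 3,"gripper": 0.2},
    {"x": 63.4,"y": -43.6,"z": 3,"gripper": 0.2},
    {"x": 63.4,"y": -43.6,"z": 3,"gripper": 0.2},
    {"x": 63.4,"y": -43.6,"z": 3,"gripper": 0.2},
    {"x": 63.4,"y": -43.6,"z": 3,"gripper": 0.2},
    {"x": 63.4,"y": -43.6,"z": 3,"gripper": 0.2},
    {"x": 63.4,"y": -43.6,"z": 3,"gripper": 0.2},
    {"x": 63.4,"y": -43.6,"z": 3,"gripper": 0.2},
    {"x": 63.4,"y": -43.6,"z": 3,"gripper": 0.2},
  ],
)

```text
invalid input at $.commands[0]: expected keys x, y, z, rx, ry, rz, gripper
```

```bash
python3 -c "
from h import *
o=readout.get_obs();print(o['eef_pos'],o['orientation'],o['joint_pos'],o['force'],tool([.618,.183,.20]))"
```

```text
[ 0.24646841 -0.49130116  0.3020161 ] [-3.05554285e+00 -7.23179241e-01  3.36480328e-05] [-1.30880287e+00  2.59276696e-01  1.53592655e+00  2.76542597e-05
  1.34802492e+00 -2.02815441e-01] [ 0.53540623  0.52502307 -0.9567885 ] [ 63.43324696 -43.60631968  10.29381647]
```

Call:
jog_arm(
  commands=[
    {"x": 63.4,"y": -43.6,"z": 3,"rx": 0,"ry": 0,"rz": 0,"gripper": 0.2},
    {"x": 63.4,"y": -43.6,"z": 3,"rx": 0,"ry": 0,"rz": 0,"gripper": 0.2},
    {"x": 63.4,"y": -43.6,"z": 3,"rx": 0,"ry": 0,"rz": 0,"gripper": 0.2},
    {"x": 63.4,"y": -43.6,"z": 3,"rx": 0,"ry": 0,"rz": 0,"gripper": 0.2},
    {"x": 63.4,"y": -43.6,"z": 3,"rx": 0,"ry": 0,"rz": 0,"gripper": 0.2},
    {"x": 63.4,"y": -43.6,"z": 3,"rx": 0,"ry": 0,"rz": 0,"gripper": 0.2},
    {"x": 63.4,"y": -43.6,"z": 3,"rx": 0,"ry": 0,"rz": 0,"gripper": 0.2},
    {"x": 63.4,"y": -43.6,"z": 3,"rx": 0,"ry": 0,"rz": 0,"gripper": 0.2},
    {"x": 63.4,"y": -43.6,"z": 3,"rx": 0,"ry": 0,"rz": 0,"gripper": 0.2},
    {"x": 63.4,"y": -43.6,"z": 3,"rx": 0,"ry": 0,"rz": 0,"gripper": 0.2},
  ],
)

```text
clock: 1.1
eef_pos: [0.4881, -0.052, 0.2831]
orientation: [3.057, 0.723, -0.0]
force: [1.3, -0.7, 0.0]
width: 0.0746
grasp_force: 0.0
```

```bash
python3 -c "
from h import *
o=readout.get_obs();print(o['eef_pos'],o['orientation'],o['joint_pos'],o['force'],tool([.618,.183,.20]))"
```

```text
[ 0.48809531 -0.05199674  0.2830683 ] [ 3.05713039e+00  7.23492109e-01 -2.68506250e-04] [-3.33755950e-01  1.67113222e-01  1.70228720e+00 -1.12412576e-04
  1.27232649e+00  7.72309620e-01] [ 1.34910667 -0.65185181  0.00198264] [ 22.14678241 -15.18434761   8.30337278]
```

Call:
jog_arm(
  commands=[
    {"x": 22.1,"y": -15.2,"z": 8.3,"rx": 0,"ry": 0,"rz": 0,"gripper": 0.2},
    {"x": 22.1,"y": -15.2,"z": 8.3,"rx": 0,"ry": 0,"rz": 0,"gripper": 0.2},
    {"x": 22.1,"y": -15.2,"z": 8.3,"rx": 0,"ry": 0,"rz": 0,"gripper": 0.2},
    {"x": 22.1,"y": -15.2,"z": 8.3,"rx": 0,"ry": 0,"rz": 0,"gripper": 0.2},
    {"x": 22.1,"y": -15.2,"z": 8.3,"rx": 0,"ry": 0,"rz": 0,"gripper": 0.2},
    {"x": 22.1,"y": -15.2,"z": 8.3,"rx": 0,"ry": 0,"rz": 0,"gripper": 0.2},
    {"x": 22.1,"y": -15.2,"z": 8.3,"rx": 0,"ry": 0,"rz": 0,"gripper": 0.2},
    {"x": 22.1,"y": -15.2,"z": 8.3,"rx": 0,"ry": 0,"rz": 0,"gripper": 0.2},
  ],
)

```text
clock: 1.9
eef_pos: [0.6165, 0.1813, 0.1992]
orientation: [3.056, 0.726, -0.004]
force: [-0.3, 0.2, -0.5]
width: 0.0743
grasp_force: 0.0
```

```bash
python3 -c "
from h import *
o=readout.get_obs();print(o['joint_pos'],o['force'],tool([.618,.183,.11]))"
```

```text
[ 1.12906340e-01  5.02276756e-01  1.43329473e+00 -4.16164341e-04
  1.20829221e+00  1.21740606e+00] [-0.32119857  0.19868696 -0.4963688 ] [ 0.22763756 -0.08137718  8.91604338]
```

Call:
jog_arm(
  commands=[
    {"x": 0.2,"y": -0.1,"z": 4,"rx": 0,"ry": 0,"rz": 0,"gripper": 0.2},
    {"x": 0.2,"y": -0.1,"z": 7,"rx": 0,"ry": 0,"rz": 0,"gripper": 0.2},
    {"x": 0.2,"y": -0.1,"z": 8.9,"rx": 0,"ry": 0,"rz": 0,"gripper": 0.2},
    {"x": 0.2,"y": -0.1,"z": 8.9,"rx": 0,"ry": 0,"rz": 0,"gripper": 0.6},
    {"x": 0.2,"y": -0.1,"z": 8.9,"rx": 0,"ry": 0,"rz": 0,"gripper": 1},
    {"x": 0.2,"y": -0.1,"z": 8.9,"rx": 0,"ry": 0,"rz": 0,"gripper": 1},
    {"x": 0.2,"y": -0.1,"z": 8.9,"rx": 0,"ry": 0,"rz": 0,"gripper": 1},
    {"x": 0.2,"y": -0.1,"z": 8.9,"rx": 0,"ry": 0,"rz": 0,"gripper": 1},
  ],
  squeeze=8,
)

```text
clock: 2.7
eef_pos: [0.619, 0.1827, 0.1126]
orientation: [3.057, 0.723, 0.003]
force: [0.6, -0.0, 0.1]
width: 0.0388
grasp_force: 0.0
```

```bash
cat > sw.py <<'E'
from h import *
o=readout.get_obs();piv=np.array([.4844,.1152])
Rm=R.from_rotvec(o['orientation']); v=o['eef_pos'][:2]-piv
print(np.degrees(np.arctan2(v[1],v[0])),np.linalg.norm(v),o['force'],o['width'])
for a in (0.1,.2,.3,.4,.45,.5,.52,.54,.55,.56):
  c,s=np.cos(-a),np.sin(-a); w=np.array([[c,-s],[s,c]])@v-v
  print(a,Rm.inv().apply([*w,0]).round(4)*100)
E
python3 sw.py
```

```text
26.627008333918123 0.15053940586085426 [ 0.58342964 -0.04626055  0.14711546] 0.03883081354534827
0.1 [-0.08  1.5   0.  ]
0.2 [-0.3   2.99  0.  ]
0.3 [-0.67  4.45  0.  ]
0.4 [-1.19  5.86  0.  ]
0.45 [-1.5   6.55  0.  ]
0.5 [-1.84  7.22  0.  ]
0.52 [-1.99  7.48  0.  ]
0.54 [-2.14  7.74  0.  ]
0.55 [-2.22  7.87  0.  ]
0.56 [-2.3  8.   0. ]
```

Call:
jog_arm(
  commands=[
    {"x": 0,"y": 0,"z": 0,"rx": 0,"ry": 0,"rz": 0,"gripper": 1},
    {"x": 0,"y": 0,"z": 0,"rx": 0,"ry": 0,"rz": 0,"gripper": 1},
    {"x": 0,"y": 0,"z": 0,"rx": 0,"ry": 0,"rz": 0,"gripper": 1},
    {"x": 0,"y": 0,"z": 0,"rx": 0,"ry": 0,"rz": 0,"gripper": 1},
    {"x": -0.1,"y": 1.5,"z": 0,"rx": 0,"ry": 0,"rz": 0.1,"gripper": 1},
    {"x": -0.3,"y": 3,"z": 0,"rx": 0,"ry": 0,"rz": 0.2,"gripper": 1},
    {"x": -0.7,"y": 4.45,"z": 0,"rx": 0,"ry": 0,"rz": 0.3,"gripper": 1},
    {"x": -1.2,"y": 5.9,"z": 0,"rx": 0,"ry": 0,"rz": 0.4,"gripper": 1},
    {"x": -1.85,"y": 7.2,"z": 0,"rx": 0,"ry": 0,"rz": 0.5,"gripper": 1},
    {"x": -1.85,"y": 7.2,"z": 0,"rx": 0,"ry": 0,"rz": 0.5,"gripper": 1},
  ],
)

```text
clock: 3.7
eef_pos: [0.6342, 0.1085, 0.1114]
orientation: [3.141, -0.059, -0.0]
force: [-0.7, -1.5, 2.0]
width: 0.0156
grasp_force: 8.0
```

```bash
python3 sw.py|head -4
```

```text
-2.5421282810012475 0.1499489519191663 [-0.69585427 -1.46449652  1.99102653] 0.015563125079870416
0.1 [-0.08  1.5   0.  ]
0.2 [-0.32  2.98  0.  ]
0.3 [-0.7   4.43  0.  ]
```

Call:
jog_arm(
  commands=[
    {"x": 0,"y": 0.3,"z": 0,"rx": 0,"ry": 0,"rz": 0.02,"gripper": 1},
    {"x": 0,"y": 0.6,"z": 0,"rx": 0,"ry": 0,"rz": 0.04,"gripper": 1},
    {"x": 0,"y": 0.6,"z": 0,"rx": 0,"ry": 0,"rz": 0.04,"gripper": 1},
    {"x": 0,"y": 0.6,"z": 0,"rx": 0,"ry": 0,"rz": 0.04,"gripper": 1},
  ],
)

```text
clock: 4.1
eef_pos: [0.6339, 0.1044, 0.1114]
orientation: [3.139, -0.116, 0.0]
force: [0.5, 0.4, 1.9]
width: 0.0159
grasp_force: 8.0
```

```bash
python3 sw.py|head -1
```

```text
-4.146219601171942 0.1499099016716823 [0.51446831 0.37319364 1.85178255] 0.015883715744984563
```

Call:
jog_arm(
  commands=[
    {"x": 0,"y": 0,"z": 0,"rx": 0,"ry": 0,"rz": 0,"gripper": 0.5},
    {"x": 0,"y": 0,"z": 0,"rx": 0,"ry": 0,"rz": 0,"gripper": 0.5},
    {"x": 0,"y": 0,"z": 0,"rx": 0,"ry": 0,"rz": 0,"gripper": 0.5},
    {"x": 0,"y": 0,"z": -4,"rx": 0,"ry": 0,"rz": 0,"gripper": 0.2},
    {"x": 0,"y": 0,"z": -8,"rx": 0,"ry": 0,"rz": 0,"gripper": 0},
    {"x": 0,"y": 0,"z": -11,"rx": 0,"ry": 0,"rz": 0,"gripper": 0},
    {"x": 0,"y": 0,"z": -11,"rx": 0,"ry": 0,"rz": 0,"gripper": 0},
  ],
)

```text
clock: 4.8
eef_pos: [0.6363, 0.104, 0.2268]
orientation: [-3.139, 0.118, -0.015]
force: [-0.5, -0.4, 0.2]
width: 0.0673
grasp_force: 0.0
```

```bash
python3 -c "
from h import *
o=readout.get_obs();print(np.degrees(2*np.arctan2(o['orientation'][1],o['orientation'][0])),o['joint_pos'],o['force'],tool([.4718,.3555,.22]))"
```

```text
355.7056985731452 [-1.05883716e-02  4.76455044e-01  1.40370152e+00 -8.80947869e-05
  1.25166071e+00  1.63518488e+00] [-0.48651916 -0.35895165  0.22840119] [-18.29738033 -23.84250713   0.51756006]
```

Call:
jog_arm(
  commands=[
    {"x": -18.3,"y": -23.8,"z": 0.5,"rx": 0,"ry": 0,"rz": -0.38,"gripper": 0},
    {"x": -18.3,"y": -23.8,"z": 0.5,"rx": 0,"ry": 0,"rz": -0.38,"gripper": 0},
    {"x": -18.3,"y": -23.8,"z": 0.5,"rx": 0,"ry": 0,"rz": -0.38,"gripper": 0},
    {"x": -18.3,"y": -23.8,"z": 0.5,"rx": 0,"ry": 0,"rz": -0.38,"gripper": 0},
    {"x": -18.3,"y": -23.8,"z": 0.5,"rx": 0,"ry": 0,"rz": -0.38,"gripper": 0},
    {"x": -18.3,"y": -23.8,"z": 0.5,"rx": 0,"ry": 0,"rz": -0.38,"gripper": 0},
    {"x": -18.3,"y": -23.8,"z": 0.5,"rx": 0,"ry": 0,"rz": -0.38,"gripper": 0},
    {"x": -18.3,"y": -23.8,"z": 0.5,"rx": 0,"ry": 0,"rz": -0.38,"gripper": 0},
    {"x": -18.3,"y": -23.8,"z": 0.5,"rx": 0,"ry": 0,"rz": -0.38,"gripper": 0},
    {"x": -18.3,"y": -23.8,"z": 0.5,"rx": 0,"ry": 0,"rz": -0.38,"gripper": 0},
  ],
)

```text
clock: 5.8
eef_pos: [0.4703, 0.3538, 0.216]
orientation: [3.105, 0.474, -0.0]
force: [0.4, 0.6, 0.4]
width: 0.0928
grasp_force: 0.0
```

```bash
python3 -c "
from h import *
o=readout.get_obs();print(np.degrees(2*np.arctan2(o['orientation'][1],o['orientation'][0])),o['force'],tool([.4718,.3555,.10]))
snap('top','t2.png')"
```

```text
17.34454879448452 [0.41907528 0.56086006 0.44577291] [ 0.19433032 -0.12596004 11.5956216 ]
```

View pics/t2.png

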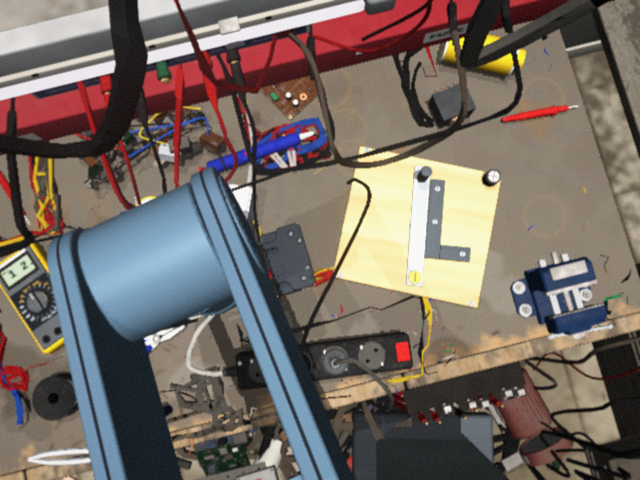

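The top view shows the blade lying along the plate, with the post at (425,173) and the pivot at (414,277). Next I'll go down over the long tube.

Call:
jog_arm(
  commands=[
    {"x": 0.2,"y": -0.1,"z": 4,"rx": 0,"ry": 0,"rz": 0,"gripper": 0},
    {"x": 0.2,"y": -0.1,"z": 7,"rx": 0,"ry": 0,"rz": 0,"gripper": 0},
    {"x": 0.2,"y": -0.1,"z": 10,"rx": 0,"ry": 0,"rz": 0,"gripper": 0},
    {"x": 0.2,"y": -0.1,"z": 11.6,"rx": 0,"ry": 0,"rz": 0,"gripper": 0},
    {"x": 0.2,"y": -0.1,"z": 11.6,"rx": 0,"ry": 0,"rz": 0,"gripper": 0.3},
    {"x": 0.2,"y": -0.1,"z": 11.6,"rx": 0,"ry": 0,"rz": 0,"gripper": 1},
    {"x": 0.2,"y": -0.1,"z": 11.6,"rx": 0,"ry": 0,"rz": 0,"gripper": 1},
    {"x": 0.2,"y": -0.1,"z": 11.6,"rx": 0,"ry": 0,"rz": 0,"gripper": 1},
    {"x": 0.2,"y": -0.1,"z": 11.6,"rx": 0,"ry": 0,"rz": 0,"gripper": 1},
    {"x": 0.2,"y": -0.1,"z": 11.6,"rx": 0,"ry": 0,"rz": 0,"gripper": 1},
  ],
  squeeze=25,
)

```text
clock: 6.85
eef_pos: [0.4712, 0.3568, 0.101]
orientation: [-3.105, -0.477, -0.002]
force: [-0.4, -0.2, -0.2]
width: 0.0499
grasp_force: 0.0
```

Call:
jog_arm(
  commands=[
    {"x": 0,"y": 0,"z": 0,"rx": 0,"ry": 0,"rz": 0,"gripper": 1},
    {"x": 0,"y": 0,"z": 0,"rx": 0,"ry": 0,"rz": 0,"gripper": 1},
    {"x": 0,"y": 0,"z": 0,"rx": 0,"ry": 0,"rz": 0,"gripper": 1},
    {"x": 0,"y": 0,"z": 0,"rx": 0,"ry": 0,"rz": 0,"gripper": 1},
  ],
)

```text
clock: 7.25
eef_pos: [0.471, 0.3567, 0.1005]
orientation: [3.105, 0.477, 0.0]
force: [-0.4, -0.6, 3.4]
width: 0.0352
grasp_force: 24.9
```

Call:
jog_arm(
  commands=[
    {"x": 0,"y": 0,"z": -3,"rx": 0,"ry": 0,"rz": 0,"gripper": 1},
    {"x": 0,"y": 0,"z": -6,"rx": 0,"ry": 0,"rz": 0,"gripper": 1},
    {"x": 0,"y": 0,"z": -9,"rx": 0,"ry": 0,"rz": 0,"gripper": 1},
    {"x": 0,"y": 0,"z": -10,"rx": 0,"ry": 0,"rz": 0,"gripper": 1},
    {"x": 0,"y": 0,"z": -10,"rx": 0,"ry": 0,"rz": 0,"gripper": 1},
  ],
)

```text
clock: 7.75
eef_pos: [0.4715, 0.357, 0.2014]
orientation: [-3.104, -0.477, -0.004]
force: [0.1, -0.6, -1.0]
width: 0.0349
grasp_force: 24.9
```

```bash
python3 -c "
from h import *
o=readout.get_obs();print(np.degrees(2*np.arctan2(o['orientation'][1],o['orientation'][0])),o['force'],o['width'],tool([.5618,.1433,.20]))"
```

```text
-342.5325014365782 [ 0.0953991  -0.62607678 -0.95686298] 0.034935610658365764 [ 2.19495421 23.09644496  0.13712759]
```

Call:
jog_arm(
  commands=[
    {"x": 0.4,"y": 4,"z": 0,"rx": 0,"ry": 0,"rz": 0.08,"gripper": 1},
    {"x": 0.8,"y": 8,"z": 0,"rx": 0,"ry": 0,"rz": 0.16,"gripper": 1},
    {"x": 1.2,"y": 12,"z": 0,"rx": 0,"ry": 0,"rz": 0.24,"gripper": 1},
    {"x": 1.6,"y": 16,"z": 0,"rx": 0,"ry": 0,"rz": 0.32,"gripper": 1},
    {"x": 2,"y": 20,"z": 0,"rx": 0,"ry": 0,"rz": 0.384,"gripper": 1},
    {"x": 2.2,"y": 23.1,"z": 0,"rx": 0,"ry": 0,"rz": 0.384,"gripper": 1},
    {"x": 2.2,"y": 23.1,"z": 0,"rx": 0,"ry": 0,"rz": 0.384,"gripper": 1},
    {"x": 2.2,"y": 23.1,"z": 0,"rx": 0,"ry": 0,"rz": 0.384,"gripper": 1},
    {"x": 2.2,"y": 23.1,"z": 0,"rx": 0,"ry": 0,"rz": 0.384,"gripper": 1},
  ],
)

```text
clock: 8.65
eef_pos: [0.5602, 0.1436, 0.1989]
orientation: [-3.139, 0.124, 0.004]
force: [0.3, 0.4, -2.1]
width: 0.0351
grasp_force: 24.9
```

```bash
python3 -c "
from h import *
o=readout.get_obs();print(np.degrees(2*np.arctan2(o['orientation'][1],o['orientation'][0])),o['force'],o['width'],tool([.5618,.1433,.11]))"
```

```text
355.49160925114575 [ 0.27570185  0.37182361 -2.11706447] 0.03509282317918015 [0.18353334 0.01791129 8.88810297]
```

Call:
jog_arm(
  commands=[
    {"x": 0.1,"y": 0,"z": 3,"rx": 0,"ry": 0,"rz": 0,"gripper": 1},
    {"x": 0.1,"y": 0,"z": 5,"rx": 0,"ry": 0,"rz": 0,"gripper": 1},
    {"x": 0.1,"y": 0,"z": 7,"rx": 0,"ry": 0,"rz": 0,"gripper": 1},
    {"x": 0.1,"y": 0,"z": 8,"rx": 0,"ry": 0,"rz": 0,"gripper": 1},
    {"x": 0.1,"y": 0,"z": 8.5,"rx": 0,"ry": 0,"rz": 0,"gripper": 1},
    {"x": 0.1,"y": 0,"z": 8.5,"rx": 0,"ry": 0,"rz": 0,"gripper": 1},
    {"x": 0.1,"y": 0,"z": 8.5,"rx": 0,"ry": 0,"rz": 0,"gripper": 1},
  ],
)

```text
clock: 9.35
eef_pos: [0.5627, 0.1432, 0.1161]
orientation: [-3.139, 0.124, -0.002]
force: [0.2, -0.8, -0.8]
width: 0.0349
grasp_force: 24.9
```

```bash
python3 -c "
from h import *
o=readout.get_obs();print(o['force'],o['torque'],tool([.5618,.1433,.11]))
im=snap('scene','s3.png')
cv2.imwrite('pics/s3c.png',cv2.resize(im[160:340,220:460,::-1],(720,540),interpolation=cv2.INTER_CUBIC))"
```

```text
[ 0.16346709 -0.7502185  -0.80239521] [0.03405297 0.02493513 0.0228904 ] [-0.09475936 -0.00505518  0.60692277]
```

View pics/s3c.png

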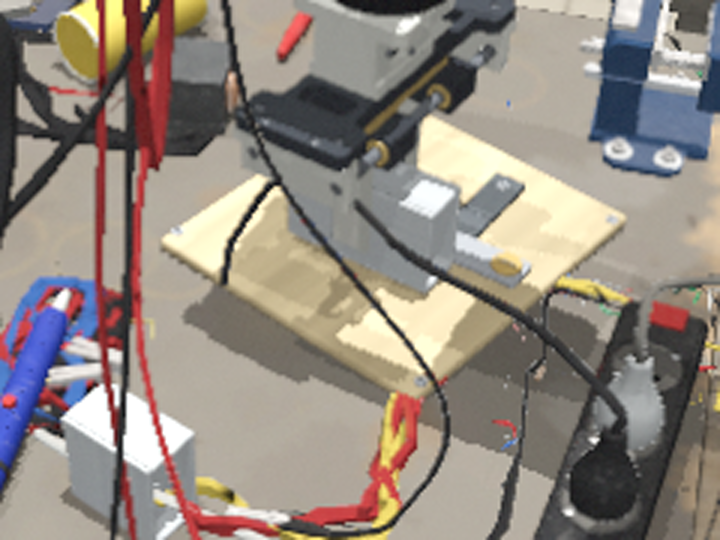

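The tube is held just above the board, next to the blade and parallel to it. The visible tube end is near (440,240) in the crop, and the short tube hasn't been touched. I'll lower it the last 5 mm or so.

Call:
jog_arm(
  commands=[
    {"x": 0,"y": 0,"z": 0.2,"rx": 0,"ry": 0,"rz": 0,"gripper": 1},
    {"x": 0,"y": 0,"z": 0.4,"rx": 0,"ry": 0,"rz": 0,"gripper": 1},
    {"x": 0,"y": 0,"z": 0.5,"rx": 0,"ry": 0,"rz": 0,"gripper": 1},
    {"x": 0,"y": 0,"z": 0.55,"rx": 0,"ry": 0,"rz": 0,"gripper": 1},
    {"x": 0,"y": 0,"z": 0.55,"rx": 0,"ry": 0,"rz": 0,"gripper": 1},
  ],
)

```text
clock: 9.9
eef_pos: [0.5623, 0.1427, 0.1104]
orientation: [3.139, -0.124, 0.001]
force: [-1.0, -0.1, 4.8]
width: 0.035
grasp_force: 24.9
```

Call:
jog_arm(
  commands=[
    {"x": 0,"y": 0,"z": 0,"rx": 0,"ry": 0,"rz": 0,"gripper": 0.35},
    {"x": 0,"y": 0,"z": 0,"rx": 0,"ry": 0,"rz": 0,"gripper": 0.35},
    {"x": 0,"y": 0,"z": 0,"rx": 0,"ry": 0,"rz": 0,"gripper": 0.35},
    {"x": 0,"y": 0,"z": 0,"rx": 0,"ry": 0,"rz": 0,"gripper": 0.35},
    {"x": 0,"y": 0,"z": -2,"rx": 0,"ry": 0,"rz": 0,"gripper": 0.35},
    {"x": 0,"y": 0,"z": -5,"rx": 0,"ry": 0,"rz": 0,"gripper": 0.35},
    {"x": 0,"y": 0,"z": -9,"rx": 0,"ry": 0,"rz": 0,"gripper": 0.35},
    {"x": 0,"y": 0,"z": -13,"rx": 0,"ry": 0,"rz": 0,"gripper": 0.35},
    {"x": 0,"y": 0,"z": -15,"rx": 0,"ry": 0,"rz": 0,"gripper": 0.35},
    {"x": 0,"y": 0,"z": -15,"rx": 0,"ry": 0,"rz": 0,"gripper": 0.35},
  ],
)

```text
clock: 10.9
eef_pos: [0.5639, 0.143, 0.2635]
orientation: [-3.138, 0.124, -0.012]
force: [0.6, 0.0, 0.5]
width: 0.0604
grasp_force: 0.0
```

Call:
jog_arm(
  commands=[
    {"x": -5,"y": 4,"z": 0,"rx": 0,"ry": 0,"rz": 0,"gripper": 0.35},
    {"x": -10,"y": 8,"z": 0,"rx": 0,"ry": 0,"rz": 0,"gripper": 0.35},
    {"x": -14,"y": 12,"z": 0,"rx": 0,"ry": 0,"rz": 0,"gripper": 0.35},
    {"x": -14,"y": 16,"z": 0,"rx": 0,"ry": 0,"rz": 0,"gripper": 0.35},
    {"x": -14,"y": 20,"z": 0,"rx": 0,"ry": 0,"rz": 0,"gripper": 0.35},
    {"x": -14,"y": 24,"z": 0,"rx": 0,"ry": 0,"rz": 0,"gripper": 0.35},
    {"x": -14,"y": 28,"z": 0,"rx": 0,"ry": 0,"rz": 0,"gripper": 0.35},
    {"x": -14,"y": 28,"z": 0,"rx": 0,"ry": 0,"rz": 0,"gripper": 0.35},
    {"x": -14,"y": 28,"z": 0,"rx": 0,"ry": 0,"rz": 0,"gripper": 0.35},
  ],
)

```text
clock: 11.8
eef_pos: [0.3998, -0.1255, 0.2584]
orientation: [-3.137, 0.129, 0.004]
force: [-0.7, 0.2, 0.2]
width: 0.06
grasp_force: 0.0
```

```bash
python3 -c "
from h import *
im=snap('top','t4.png')
cv2.imwrite('pics/t4c.png',cv2.resize(im[140:330,210:510,::-1],(780,494),interpolation=cv2.INTER_CUBIC))"
```

```text
(no output)
```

View pics/t4c.png

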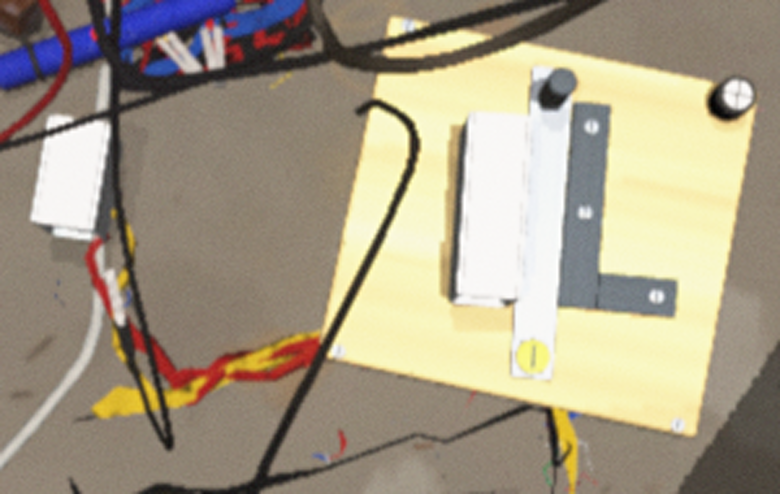

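In the crop, the tube stands on the board beside the blade with top corners at about (468,113), (531,115), (519,301) and (457,299). The post top is near (563,82), and the short tube hasn't moved. One numeric check before I hand it in.

```bash
python3 -c "
from h import *
f=lambda x,y,z: px2w('top',210+x/2.6,140+y/2.6,z)[:2]
piv=f(533,357,.016);post=f(563,82,.062);T=np.array([f(*c,.07) for c in((468,113),(531,115),(519,301),(457,299))])
x=(post-piv)/np.linalg.norm(post-piv);y=np.array([-x[1],x[0]]);d=T.mean(0)-post;t=T[0]-T[3]
a=lambda d:np.degrees(np.arctan2(d[1],d[0]))
print(d@x,d@y,a(x),a(t),a(T[1]-T[2]))
if -.11<d@x<-.05 and .025<d@y<.042 and abs(a(x)-a(t))<6: print(job.sign_off())"
```

```text
-0.07332352341246302 0.03364705048662339 -4.236418323916359 -3.2882996207490156 -3.8818550895786346
the job is handed in; nothing more can be done
None
```

The job is handed in with no verdict returned: by my last measurements the blade lies along the plate (−4.2° vs −4.6°), the long tube stands about 4 mm from it, parallel within about 1° and 73 mm pivot-side of the post, the short tube looks unmoved, and the arm is clear after about 12 s.

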